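# Photograph the goods for the online shop: two shots on a click turntable

## Task

Photograph the home-made goods for the online shop: stand every jar and tin from the wooden tray upright on the turntable, take a picture (press the camera's shutter button to its halfway stop, wait there about a second while it focuses, then press it fully down and let it up), turn the turntable on by its handle to the next click, and take a second picture in the same way. Then stand all the goods upright in the tray again, leaving the turntable at that second click, and do not disturb the mug or the sugar jar.

Things in the scene. Friction and masses are not known exactly. Their poses are not given: they have to be found in the camera images.
- tall_jar_mid (a point): amber glass jar with paper label and steel screw cap, round, 60 mm diameter, 68 mm tall, 0.17-0.34 kg; the point is its centre, half-way up (34 mm above its foot); straight-sided up to 48 mm above its foot, narrower above; z up. None when absent (two or all three of the goods are present)
- short_jar_mid (a point): amber glass jar with paper label and steel screw cap, round, 64 mm diameter, 56 mm tall, 0.15-0.31 kg; the point is its centre, half-way up (28 mm above its foot); straight-sided up to 36 mm above its foot; z up. None when absent
- tin_mid (a point): square plain metal tin with paper label and press-on lid, 60 x 60 mm (62 mm at the lid, the top 12 mm), 52 mm tall, 0.14-0.28 kg; the point is its centre, half-way up (26 mm above its foot); x and y are square to its sides, z up. None when absent
- tray: fixed wooden tray, 160 mm along its x by 290 mm along its y, 18 mm high, walls and floor 6 mm thick; origin at the centre of its underside, so its inner floor is at 6 mm. The goods start in it in a row along its y, about 90 mm apart and up to 8 mm out of line
- platter_top (a point): centre of the turntable's upper face, on its upright turning axis: a round wooden platter, 260 mm diameter, upper face 30 mm above the counter, low black foot. x points along the outrigger arm towards the handle and turns with the platter, z up
- handle (a point): wooden handle post of the turntable: upright, round, 20 mm diameter, at the end of an arm 26 mm wide and 12 mm thick that sticks out 172 mm from the axis, level with the platter; the post is 160 mm from the axis and its top is 110 mm above the counter; the point is on its centre line 85 mm above the counter. Pinch or push it round; about 4 N on it takes the table out of a click
- platter (a joint): angle of the turntable, rad, growing anticlockwise seen from above. It clicks at 0 (first, at the start), 0.7 (second) and 1.4 (third, not wanted) and is drawn by itself to the nearest one when let go (over the hump half-way between clicks); end stops just outside the first and third
- shutter_top (a point): centre of the top of the shutter button: round, metal, 28 mm diameter, on top of the camera at the robot's side; at rest 171 mm above the counter, 16 mm above the camera's top. Goes straight down 5 mm to the halfway stop (1 N rising to 3 N), then 5 mm more fully down (gives at 8 N, 9.5 N at the bottom); springs back. A hump 5 mm high lies 31 mm from its centre
- shutter_first (a joint): travel of the button's light first stage, m: 0 up, 0.005 at (and beyond) the halfway stop
- shutter_second (a joint): travel of the button's heavy second stage, m: 0 up or at the halfway stop, 0.005 fully down
- camera: black camera (136 x 55 x 85 mm, lens on a long side facing the turntable) on a weighted stand, fixed to the counter; origin under the stand's centre; the stand's foot is 130 x 100 mm, the lens points along -y, the button is 42 mm from the middle along -x
- mug: red enamel mug, 80 mm diameter, 85 mm tall, standing on a round wooden coaster at the back; origin at the centre of its underside. Leave alone
- sugar: large glass sugar jar with steel cap, 92 mm diameter, 130 mm tall, standing at the back; origin at the centre of its underside. Not one of the goods: leave alone
Not all that is in view belongs to the job. Leave any purple look-alike of the part that bears short_jar_mid alone.

How it is judged:
By the outcome, as a careful person would: the job done as asked, in the order asked, and still so for the second after the job is handed in, with the robot touching nothing.
Of tall_jar, short_jar, tin only 2 to 3 are there at a start; the rules pass over those that are not, and their reading is None.
At some moment in a run one of tall_jar, short_jar, tin may be knocked a few centimetres aside while the robot is not near it.
It also fails if it takes over 210 s, if anything falls off the work surface, if the arm or the gripper's body presses on something with over 40 N, if the wrist force passes 120 N, or if a joint passes its speed limit or range.

## Robot

A 6-joint arm with a two-finger parallel gripper is mounted at the origin on the work surface. World frame = base frame: x ahead of the robot, y to its left, z up, the work surface at z = 0. Lengths are in mm, angles in rad, forces in N, time in s.
With the tool pointing down it reaches from about 300 to 775 mm from the base axis. Payload 14.6 kg.
Tool frame: the origin (TCP) lies at the very end of the fingers, on their centre line; the grasp point (between the pads) lies 19 mm behind it (grip_point_offset is the distance from the TCP to the grasp point, in mm); z points along the fingers, y is the line along which they close (so a half turn about z gives the same grasp; the last joint's range is limited). The gripper opens to 94 mm and grips with 3 to 60 N. Pads are 16 mm wide; open, the fingers measure 119 mm over their backs; the gripper's body (75 mm by 177 mm) begins 78 mm behind the grasp point.
Start: joints at [-1.198, 0.3, 1.521, -0, 1.321, -0.067], TCP at [234.159, -497.653, 205.446] pointing down, gripper open.
Joint ranges: [-3.03, 3.03], [-0.79, 2.21], [0.23, 2.52], [-1.04, 4.18], [0, 3.07], [-2.55, 2.55]. Speed limits (rad/s): [2.22, 2.22, 2.57, 3.14, 3.14, 3.14].

## Interface

Orientations are given as [roll, pitch, yaw] about the fixed x, y, z axes, in that order (R = Rz(yaw) Ry(pitch) Rx(roll)).
In Python, from cell import read_state, camera, camera_info, sign_off, grip_point_offset gives the robot as it stands.
- The arm moves only by the shell command python3 -m handwheel 'ROWS' [FORCE]. ROWS is text: rows parted by semicolons, each of 5 numbers parted by spaces: the shift along the world's x, y, z in units of 40 mm (1.0 is 40 mm), then the turn about the world's z in units of 5 degrees (1.0 is 5 degrees), then the closure, from 0 (fully open) to 1 (shut). In form: dx dy dz yaw gripper; .... A call has 1 to 12 rows; each row shifts and turns the commanded pose from where the row before left it; what a row does not reach is not made up. A row lasts 1/12 s, in which the tool goes at most 41.7 mm and 7.16 degrees, less where a joint would pass 70% of its speed; a pose out of reach is approached as far as the arm can. A call is refused whole if a number of a shift passes 1 or a number of a turn 1, either way. A call with a gripper value outside its range is refused whole. The fingers move at their own pace and stop on an object; FORCE is the grip in N (left out, the last holds). Time passes only in rows, so rows that do not move let the fingers close. It gives the time, the measured TCP pose, the force, the opening and the grip force at its end, in the units of the state.
- read_state(): the state, without advancing time (a new reading comes with each control period).
- camera(name): name is "side" or "top" or "wrist"; returns (picture, depth): 400x640x3 uint8, red, green, blue; 400x640 float32, mm along the optical axis (not along the pixel's ray), 0 where there is no reading.
- camera_info(name): a dict with "intrinsics" (3x3 intrinsics, pixels), "world_from_camera" (4x4, takes a point from camera to world coordinates). Camera axes: x right, y down, z forward; pixel columns grow to the right and rows downward; lengths in mm; the calibration is good to about 2 mm. A picture is of the moment at which its call begins: read the wrist's pose just before it. camera_info takes no time and is no camera call; for the wrist camera it gives the pose at the moment of the call.
- sign_off(): hands the job in; it is judged then, once.
The state is a dict: "clock": time; "joints": joint angles; "qd": joint speeds; "effort": joint torques, N m; "eef_pos": TCP position; "eef_rot": TCP orientation; "wrist_force": force on the tool from outside, world axes, zero at the start; "moment": the same for the moment, N m; "finger_gap": finger opening in mm; "finger_force": force on a finger pad.
Only numpy, scipy, OpenCV 4.12 (cv2) and the standard library are available. Lean on these libraries where they do the work, as an engineer would, in place of code of your own. Each camera call takes 0.05 s, during which the arm holds its last target. There are 200 camera calls.

## Working session

There is one attempt and no reset: what is moved stays moved. The work goes in short steps, Python scripts to look and compute and a shell command to move; the robot and the scene stay as the last step left them, time stands still between calls to the robot, and variables do not carry over. Pictures are saved under pics/ and viewed, at most 14 in all, crops included, and the job is handed in when it is done.

```bash
mkdir -p pics; ls
cat > h.py <<'E'
import numpy as np, cv2
from cell import read_state, camera, camera_info, sign_off
def shot(n,f=None):
    i=camera_info(n); p,d=camera(n)
    if f: cv2.imwrite('pics/'+f,p[:,:,::-1])
    return p,d,np.array(i['intrinsics']),np.array(i['world_from_camera'])
def cloud(d,K,T):
    v,u=np.mgrid[:d.shape[0],:d.shape[1]]
    c=np.stack([(u-K[0,2])*d/K[0,0],(v-K[1,2])*d/K[1,1],d,np.ones_like(d)],-1)
    return (c@T.T)[...,:3]
def ray(u,v,K,T,z):
    r=T[:3,:3]@np.linalg.inv(K)@[u,v,1]; o=T[:3,3]
    return o+r*(z-o[2])/r[2]
E
python3 - <<'E'
from h import *
for n in('top','side'):
    p,d,K,T=shot(n,n+'0.png'); np.savez(n+'0.npz',p=p,d=d,K=K,T=T)
    print(n,K.tolist(),T.round(2).tolist())
print(read_state())
E
```

```text
pics
top [[423.10804959202494, 0.0, 319.21805080029776], [0.0, 423.10804959202494, 207.63144777922645], [0.0, 0.0, 1.0]] [[-0.03, -0.98, 0.17, 362.76], [-1.0, 0.03, -0.01, -74.68], [0.0, -0.17, -0.98, 1441.97], [0.0, 0.0, 0.0, 1.0]]
side [[468.737010738581, 0.0, 321.61226808571564], [0.0, 468.737010738581, 195.41909143283985], [0.0, 0.0, 1.0]] [[-0.88, -0.34, 0.32, 80.11], [-0.47, 0.66, -0.58, 878.61], [-0.01, -0.66, -0.75, 1314.44], [0.0, 0.0, 0.0, 1.0]]
{'clock': 0.1, 'joints': array([-1.19761280e+00,  3.00403269e-01,  1.52153186e+00, -2.75976282e-06,
        1.32070458e+00, -6.66123938e-02]), 'qd': array([-0.00060706, -0.00144087, -0.00073574, -0.00104317,  0.00039812,
       -0.00115688]), 'effort': array([-1.17434652e-04, -5.32645869e+01, -3.53280973e+01,  7.09430175e-02,
        2.34927930e-02, -5.11359974e-05]), 'eef_pos': array([ 234.06700775, -497.43921931,  204.94436225]), 'eef_rot': array([-3.14054775e+00, -6.70275033e-05,  4.39796572e-01]), 'wrist_force': array([-0.40111583,  0.04307386,  0.03042968]), 'moment': array([-0.00404338,  0.01118177, -0.01631394]), 'finger_force': 0.0, 'finger_gap': 94.14546615636225}
```

View pics/top0.png

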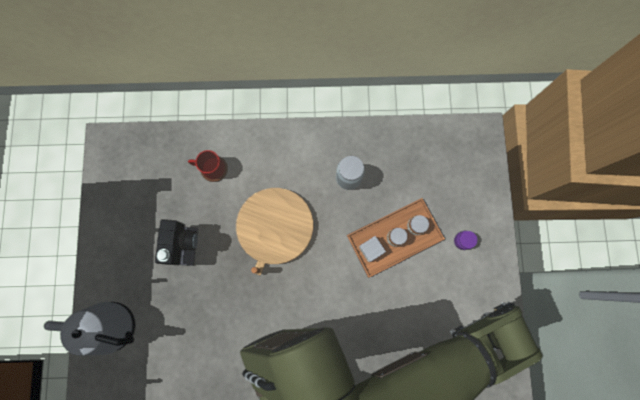

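View pics/side0.png

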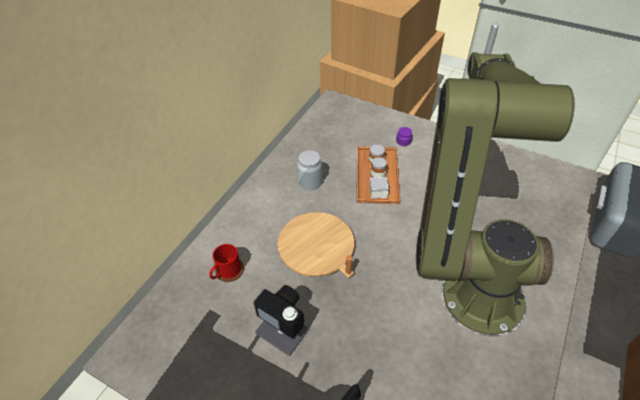

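The top view shows three goods in the tray: the tin at (373,249) and two jars at (399,237) and (420,224). The platter is at (275,226), the handle at (260,267), the shutter at (163,256), the mug at (209,165) and the sugar jar at (350,172). The purple jar at (467,240) is outside the tray and is the look-alike to leave alone.

Run:
```python
from h import *
z=np.load('top0.npz');p,d,K,T=[z[k] for k in 'pdKT']
C=cloud(d,K,T)
for n,(u,v) in dict(tin=(373,249),j1=(399,237),j2=(420,224),purple=(467,240),platter=(275,226),shut=(163,256),sugar=(350,165),handle=(257,270)).items():
    print(n,C[v,u].round(1))
def comp(box,lo,hi):
    x0,x1,y0,y1=box; H=C[y0:y1,x0:x1]; m=((H[...,2]>lo)&(H[...,2]<hi)).astype(np.uint8)
    n,l,s,c=cv2.connectedComponentsWithStats(m)
    for i in range(1,n):
        if s[i,4]>12:
            P=H[l==i]; 
            print(lo,s[i].tolist(),(c[i]+[x0,y0]).round(1),P.mean(0).round(1),'rng',P.min(0).round(0),P.max(0).round(0))
            if lo<60 and s[i,4]>100:
                cs,_=cv2.findContours((l==i).astype(np.uint8),0,1); print('  rect',cv2.minAreaRect(P[:,:2].astype(np.float32)))
comp((345,450,195,280),45,75)
comp((230,320,180,275),22,40)
comp((245,275,255,280),85,115)
comp((150,180,240,270),160,185)
comp((150,205,215,275),130,158)
# tray mask by colour
hsv=cv2.cvtColor(p,cv2.COLOR_RGB2HSV)
m=(hsv[...,0]<14)&(hsv[...,1]>90); m[:, :345]=0; m[:,450:]=0; m[:195]=0; m[280:]=0
m&=(C[...,2]>10)&(C[...,2]<24)
r=cv2.minAreaRect(C[m][:,:2].astype(np.float32)); print('tray',m.sum(),r,cv2.boxPoints(r).round(0).tolist())
i=cv2.resize(p[190:290,220:480],None,fx=3,fy=3,interpolation=cv2.INTER_CUBIC);cv2.imwrite('pics/c1.png',i[:,:,::-1])
```

```text
tin [ 463.7 -253.9   55.6]
j1 [ 499.1 -338.    72.2]
j2 [ 540.4 -410.4   67.1]
purple [ 485.2 -565.    52.3]
platter [551.5  68.4  30.4]
shut [451.1 388.4 174.3]
sugar [ 728.4 -183.6  131. ]
handle [404.3 117.9 108.1]
45 [65, 20, 19, 19, 269] [419.2 223.8] [ 542.  -409.1   61.3] rng [ 513. -439.   45.] [ 574. -381.   70.]
  rect ((542.9781494140625, -410.01727294921875), (56.69586944580078, 57.36350631713867), 68.6209487915039)
45 [43, 33, 19, 18, 176] [396.8 236.7] [ 500.8 -331.9   67.5] rng [ 474. -362.   47.] [ 531. -306.   75.]
  rect ((502.2490539550781, -333.6947326660156), (56.54489517211914, 54.790225982666016), 81.48673248291016)
45 [15, 41, 26, 26, 366] [372.3 248.4] [ 465.5 -251.2   59. ] rng [ 425. -292.   49.] [ 506. -211.   67.]
  rect ((465.9510498046875, -251.531494140625), (61.686767578125, 62.09481430053711), 31.39886474609375)
22 [6, 8, 77, 87, 4638] [274.2 226. ] [552.3  71.   30.4] rng [393. -57.  22.] [683. 200.  40.]
  rect ((555.4528198242188, 70.60780334472656), (257.34405517578125, 256.9902648925781), 23.77600860595703)
85 [6, 12, 8, 6, 36] [254.7 269.6] [405.8 125.3 107.1] rng [398. 117.  85.] [414. 137. 115.]
160 [10, 0, 11, 5, 30] [164.7 241.9] [494.5 389.4 161.6] rng [487. 373. 160.] [501. 404. 166.]
160 [7, 9, 12, 12, 95] [162.7 254.6] [455.7 391.6 168.7] rng [440. 378. 160.] [473. 411. 175.]
130 [5, 4, 40, 46, 799] [174. 241.] [498.1 366.  147.5] rng [428. 310. 130.] [567. 421. 158.]
tray 692 ((505.93597412109375, -337.2541198730469), (157.65570068359375, 290.0022888183594), 24.991811752319336) [[373.0, -239.0], [496.0, -502.0], [639.0, -435.0], [516.0, -173.0]]
```

View pics/c1.png

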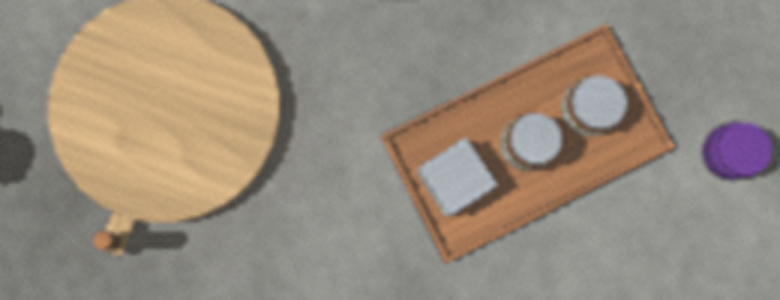

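The goods sit in a row in the tray, whose yaw is about 25°. By cap height, the middle jar (74 mm) is the tall one, at (502,-334). The short jar is at (542,-410) and the tin at (466,-251.5). The purple jar at (485,-565) is outside the tray and stays where it is. I'll move above the tray, turn the gripper across the row, and look from close up.

```bash
python3 -m handwheel '0.37 0.23 0.06 1 0;0.37 0.23 0.06 1 0;0.37 0.23 0.06 1 0;0.37 0.23 0.06 1 0;0.37 0.23 0.06 1 0;0.37 0.23 0.06 1 0;0.37 0.23 0.06 1 0;0.37 0.23 0.06 1 0;0.37 0.23 0.06 1 0' 20
python3 -m handwheel '0.37 0.23 0.06 1 0;0.37 0.23 0.06 1 0;0.37 0.23 0.06 1 0;0.37 0.23 0.06 1 0;0.37 0.23 0.06 1 0;0.37 0.23 0.06 1 0;0.37 0.23 0.06 1 0;0.37 0.23 0.06 1 0;0.37 0.23 0.06 1 0;0 0 0 0 0;0 0 0 0 0'
cat >> h.py <<'E'
def tops(C,lo=45,hi=130,minn=100,box=None):
    "objects by height band: max height, top-rim minAreaRect"
    m=(C[...,2]>lo)&(C[...,2]<hi)
    if box: m&=(C[...,0]>box[0])&(C[...,0]<box[1])&(C[...,1]>box[2])&(C[...,1]<box[3])
    n,l,s,c=cv2.connectedComponentsWithStats(m.astype(np.uint8))
    for i in range(1,n):
        if s[i,4]>minn:
            P=C[l==i]; h=np.percentile(P[:,2],95); Q=P[abs(P[:,2]-np.median(P[P[:,2]>h-6][:,2]))<4]
            r=cv2.minAreaRect(Q[:,:2].astype(np.float32)); ci=cv2.minEnclosingCircle(Q[:,:2].astype(np.float32))
            print('px',c[i].round(0),'h',h.round(1),'rect',np.round(r[0],1),np.round(r[1],1),round(r[2],1),'circ',np.round(ci[0],1),round(ci[1],1))
E
python3 - <<'E'
from h import *
p,d,K,T=shot('wrist','w1.png'); C=cloud(d,K,T); print(T.round(2).tolist()); tops(C,45,90,300)
E
```

```text
clock: 0.85
eef_pos: [367.9, -414.2, 226.8]
eef_rot: [-3.141, -0.0, 1.229]
wrist_force: [0.5, 0.2, -0.7]
finger_gap: 94.0
finger_force: 0.0
clock: 1.77
eef_pos: [500.7, -331.7, 248.1]
eef_rot: [-3.141, -0.001, 2.01]
wrist_force: [0.2, -0.1, 0.2]
finger_gap: 94.3
finger_force: 0.0
[[0.91, 0.41, 0.11, 467.83], [0.42, -0.87, -0.24, -264.13], [0.0, 0.26, -0.97, 427.59], [0.0, 0.0, 0.0, 1.0]]
px [322. 101.] h 59.9 rect [ 466.  -252.4] [62. 62.] 30.8 circ [ 466.1 -252.7] 42.5
px [522. 143.] h 88.2 rect [ 694.1 -197. ] [35.7 88.9] 18.0 circ [ 710.7 -191.6] 44.5
px [320. 184.] h 75.4 rect [ 503.8 -337.1] [52.6 52.9] 88.0 circ [ 503.7 -337.4] 26.9
px [323. 248.] h 63.5 rect [ 543.4 -411.2] [55.7 57.3] 25.1 circ [ 543.1 -411.2] 29.0
```

View pics/w1.png

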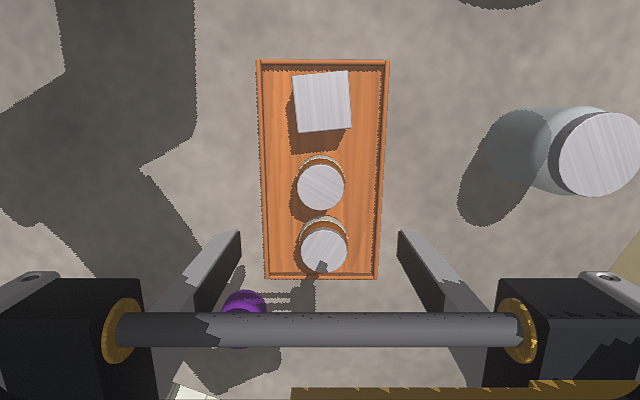

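The wrist view confirms the tin at (322,101), the tall jar at (320,184) and the short jar at (323,248), all agreeing with the top view. The purple jar at (243,305) is behind the tray. I'll take the tin first.

```bash
python3 -m handwheel '-0.22 0.5 -0.3 0.28 0;-0.22 0.5 -0.4 0.28 0;-0.22 0.5 -0.6 0.28 0;-0.22 0.5 -0.6 0.3 0;0 0 -0.8 0 0;0 0 -0.8 0 0;0 0 -0.8 0 0;0 0 -0.7 0 0;0 0 -0.5 0 0;0 0 -0.3 0 0;0 0 -0.1 0 0;0 0 0 0 0' 25
python3 -m handwheel '0 0 0 0 1;0 0 0 0 1;0 0 0 0 1;0 0 0 0 1;0 0 0 0 1;0 0 0 0 1;0 0 0 0 1;0 0 0 0 1' 25
```

```text
clock: 2.82
eef_pos: [464.9, -252.4, 12.4]
eef_rot: [-3.141, -0.001, 2.109]
wrist_force: [0.8, 0.1, 0.3]
finger_gap: 94.1
finger_force: 0.0
clock: 3.48
eef_pos: [465.6, -252.1, 13.0]
eef_rot: [3.141, 0.001, 2.11]
wrist_force: [-0.5, 1.6, 6.2]
finger_gap: 60.4
finger_force: 25.0
```

```bash
python3 -m handwheel '0 0 0.4 0 1;0 0 0.8 0 1;0 0 0.8 0 1;0 0 0.5 0 1;0.3 0.6 0.3 0 1;0.3 0.6 0 0 1;0.3 0.6 0 0 1;0.3 0.6 0 0 1;0.3 0.6 0 0 1;0.3 0.6 0 0 1;0.3 0.6 0 0 1;0.3 0.6 0 0 1'
python3 -m handwheel '0.3 0.6 0 0 1;0.3 0.6 0 0 1;0.09 0.25 0 0 1;0 0 -0.5 0 1;0 0 -0.6 0 1;0 0 -0.5 0 1;0 0 -0.2 0 1;0 0 -0.1 0 1;0 0 0 0 1;0 0 0 0 1'
```

```text
clock: 4.48
eef_pos: [561.6, -58.7, 124.3]
eef_rot: [-3.141, -0.0, 2.11]
wrist_force: [0.4, -0.3, -1.7]
finger_gap: 59.9
finger_force: 25.0
clock: 5.32
eef_pos: [589.4, -2.3, 49.6]
eef_rot: [3.141, 0.001, 2.11]
wrist_force: [-0.9, 0.9, -1.2]
finger_gap: 59.8
finger_force: 25.0
```

```bash
python3 -m handwheel '0 0 -0.15 0 1;0 0 -0.1 0 1;0 0 -0.05 0 1;0 0 -0.02 0 1;0 0 0 0 1;0 0 0 0 1'
python3 -m handwheel '0 0 0 0 0.35;0 0 0 0 0.1;0 0 0 0 0;0 0 0 0 0;0 0 0 0 0;0 0 0.5 0 0;0 0 0.8 0 0;0 0 0.8 -0.4 0;0 0 0.8 -0.7 0;0 0 0.5 0 0;0 0 0 0 0'
python3 - <<'E'
from h import *
p,d,K,T=shot('top','t1.png'); C=cloud(d,K,T); tops(C,46,100,60,(350,700,-500,200))
p,d,K,T=shot('wrist','w2.png'); C=cloud(d,K,T); tops(C,46,100,300,(350,700,-500,200))
E
```

```text
clock: 5.82
eef_pos: [589.7, -2.0, 37.0]
eef_rot: [3.14, 0.001, 2.11]
wrist_force: [-1.4, 1.3, 7.4]
finger_gap: 59.6
finger_force: 25.0
clock: 6.73
eef_pos: [590.6, -2.1, 176.7]
eef_rot: [3.135, 0.004, 2.014]
wrist_force: [-0.2, 0.8, -0.3]
finger_gap: 94.1
finger_force: 0.0
px [349. 183.] h 97.6 rect [ 683.9 -179.8] [66.6 14.9] 77.1 circ [ 691.2 -181.4] 33.3
px [419. 224.] h 67.5 rect [ 543.7 -410.6] [55.6 53.8] 36.4 circ [ 543.6 -410. ] 29.3
px [397. 236.] h 79.3 rect [ 503.8 -335.6] [49.2 49.6] 83.8 circ [ 503.8 -336.7] 27.1
px [317. 198.] h 83.8 rect [588.3  -3.2] [62.  62.2] 30.5 circ [588.3  -3.1] 42.5
px [336. 369.] h 96.6 rect [ 686.9 -159.3] [35.7  4.5] 46.7 circ [ 688.1 -160.4] 17.9
```

```bash
python3 -m handwheel '-0.15 -0.6 0 0 0;-0.15 -0.6 0 0 0;-0.15 -0.6 0 0 0;-0.15 -0.6 0 0 0;-0.16 -0.6 0 0 0;-0.16 -0.6 0 0 0;-0.16 -0.6 0 0 0;-0.16 -0.6 0 0 0;-0.16 -0.6 0 0 0;-0.16 -0.6 0 0 0;-0.16 -0.6 0 0 0;-0.15 -0.6 0 0 0'
python3 -m handwheel '-0.15 -0.6 0 0 0;-0.15 -0.58 -0.2 0 0;0 0 -0.8 0 0;0 0 -0.8 0 0;0 0 -0.8 0 0;0 0 -0.7 0 0;0 0 -0.4 0 0;0 0 -0.2 0 0;0 0 -0.1 0 0;0 0 0 0 0;0 0 0 0 0'
python3 -m handwheel '0 0 0 0 1;0 0 0 0 1;0 0 0 0 1;0 0 0 0 1;0 0 0 0 1;0 0 0 0 1;0 0 0 0 1;0 0 0 0 1' 25
```

```text
clock: 7.83
eef_pos: [513.1, -290.9, 170.0]
eef_rot: [-3.14, -0.002, 2.014]
wrist_force: [0.4, -0.9, 0.3]
finger_gap: 94.0
finger_force: 0.0
clock: 8.75
eef_pos: [502.5, -337.4, 12.5]
eef_rot: [3.141, 0.001, 2.014]
wrist_force: [0.8, 0.0, -0.2]
finger_gap: 93.9
finger_force: 0.0
clock: 9.42
eef_pos: [502.4, -337.3, 12.1]
eef_rot: [3.141, 0.0, 2.014]
wrist_force: [0.5, 0.9, 3.0]
finger_gap: 59.4
finger_force: 25.0
```

```bash
python3 -m handwheel '0 0 0.4 0 1;0 0 0.8 0 1;0 0 0.8 0 1;0 0 0.5 0 1;0.07 0.6 0.3 0 1;0.07 0.6 0 0 1;0.08 0.6 0 0 1;0.08 0.6 0 0 1;0.08 0.6 0 0 1;0.08 0.6 0 0 1;0.08 0.6 0 0 1;0.08 0.6 0 0 1'
python3 -m handwheel '0.08 0.6 0 0 1;0.08 0.6 0 0 1;0.08 0.6 0 0 1;0.08 0.6 0 0 1;0.08 0.6 0 0 1;0.08 0.6 0 0 1;0.08 0.6 0 0 1;0.08 0.6 0 0 1;0.06 0.6 0 0 1;0 0 -0.5 0 1;0 0 -0.5 0 1;0 0 0 0 1'
python3 -m handwheel '0 0 -0.4 0 1;0 0 -0.3 0 1;0 0 -0.2 0 1;0 0 -0.2 0 1;0 0 0 0 1;0 0 0 0 1'
```

```text
clock: 10.42
eef_pos: [526.6, -144.1, 123.5]
eef_rot: [-3.141, -0.001, 2.014]
wrist_force: [0.5, 1.1, -2.2]
finger_gap: 59.1
finger_force: 25.0
clock: 11.42
eef_pos: [552.9, 71.0, 80.1]
eef_rot: [-3.136, -0.002, 2.015]
wrist_force: [-0.5, -0.2, -2.4]
finger_gap: 59.4
finger_force: 25.0
clock: 11.92
eef_pos: [555.0, 70.7, 39.9]
eef_rot: [-3.141, -0.0, 2.014]
wrist_force: [0.6, -0.3, -1.5]
finger_gap: 59.6
finger_force: 25.0
```

Lower the last 3.5 mm, release, then head for the short jar.

```bash
python3 -m handwheel '0 0 -0.05 0 1;0 0 -0.04 0 1;0 0 0 0 1;0 0 0 0 1'
python3 -m handwheel '0 0 0 0 0.35;0 0 0 0 0.1;0 0 0 0 0;0 0 0 0 0;0 0 0 0 0;0 0 0.5 0 0;0 0 0.8 0 0;0 0 0.8 0 0;0 0 0.8 0 0;0 0 0.5 0 0;0 -0.3 0 0 0;0 -0.6 0 0 0'
python3 -m handwheel '0 -0.6 0 0 0;0 -0.6 0 0 0;0 -0.6 0 0 0;0 -0.6 0 0 0;0 -0.6 0 0 0;0 -0.6 0 0 0;0 -0.6 0 0 0;0 -0.6 0 0 0;0 -0.6 0 0 0;0 -0.6 0 0 0;-0.1 -0.6 0 0 0;0 -0.4 0 0 0'
python3 - <<'E'
from h import *
p,d,K,T=shot('top','t2.png'); C=cloud(d,K,T); tops(C,46,105,60,(350,700,-500,200))
print('w')
p,d,K,T=shot('wrist','w3.png'); C=cloud(d,K,T); tops(C,46,105,300,(350,700,-500,200)); print(read_state()['eef_pos'])
E
```

```text
clock: 12.25
eef_pos: [555.0, 70.7, 36.4]
eef_rot: [3.141, 0.0, 2.014]
wrist_force: [1.0, -0.8, -2.3]
finger_gap: 59.3
finger_force: 25.0
clock: 13.25
eef_pos: [555.3, 35.7, 173.3]
eef_rot: [3.139, 0.001, 2.017]
wrist_force: [0.8, -0.8, -1.7]
finger_gap: 94.2
finger_force: 0.0
clock: 14.25
eef_pos: [550.0, -247.4, 171.4]
eef_rot: [-3.141, -0.001, 2.013]
wrist_force: [0.1, 0.2, -0.0]
finger_gap: 94.1
finger_force: 0.0
px [349. 182.] h 103.1 rect [ 687.1 -186.6] [22.5 75.3] 1.2 circ [ 698.3 -186.3] 37.6
px [296. 213.] h 87.6 rect [588.4  -3.1] [61.7 62. ] 31.0 circ [588.4  -4.1] 41.8
px [273. 224.] h 101.9 rect [553.9  71.1] [51.9 49.1] 89.5 circ [554.8  70.3] 26.8
px [419. 224.] h 67.4 rect [ 544.3 -411.6] [55.3 54.6] 24.6 circ [ 543.2 -410.8] 28.9
w
px [489. 201.] h 103.8 rect [ 687.3 -187.9] [25.3 78.9] 0.0 circ [ 699.1 -187.9] 39.5
px [250. 305.] h 62.8 rect [ 532.7 -388.8] [40.9  9.2] 24.9 circ [ 534.7 -393. ] 20.4
[ 550.3960835  -247.28393273  171.43802518]
```

```bash
python3 -m handwheel '-0.03 -0.6 0 0 0;-0.03 -0.6 0 0 0;-0.03 -0.6 0 0 0;-0.03 -0.6 0 0 0;-0.03 -0.6 0 0 0;-0.03 -0.6 0 0 0;0 -0.49 -0.2 0 0;0 0 -0.8 0 0;0 0 -0.8 0 0;0 0 -0.8 0 0;0 0 -0.6 0 0;0 0 -0.4 0 0'
python3 -m handwheel '0 0 -0.2 0 0;0 0 -0.15 0 0;0 0 0 0 0;0 0 0 0 1;0 0 0 0 1;0 0 0 0 1;0 0 0 0 1;0 0 0 0 1;0 0 0 0 1;0 0 0 0 1' 25
```

```text
clock: 15.35
eef_pos: [543.2, -406.9, 24.7]
eef_rot: [-3.14, -0.004, 2.015]
wrist_force: [0.5, 1.2, -0.6]
finger_gap: 94.1
finger_force: 0.0
clock: 16.18
eef_pos: [543.9, -409.0, 14.8]
eef_rot: [3.141, 0.001, 2.014]
wrist_force: [-1.5, -0.2, 4.1]
finger_gap: 63.3
finger_force: 25.0
```

```bash
python3 -m handwheel '0 0 0.4 0 1;0 0 0.8 0 1;0 0 0.8 0 1;0 0 0.5 0 1;0 0.6 0.4 0 1;0 0.6 0.2 0 1;0 0.6 0 0 1;0 0.6 0 0 1;0 0.6 0 0 1;0 0.6 0 0 1;0 0.6 0 0 1;0 0.6 0 0 1'
python3 -m handwheel '0 0.6 0 0 1;0 0.6 0 0 1;0 0.6 0 0 1;0 0.6 0 0 1;0 0.6 0 0 1;0 0.6 0 0 1;0 0.6 0 0 1;0 0.6 0 0 1;-0.1 0.6 0 0 1;-0.2 0.6 0 0 1;-0.2 0.6 0 0 1;-0.07 0.6 0 0 1'
python3 -m handwheel '0 0.6 0 0 1;0 0.6 0 0 1;0 0.6 0 0 1;0 0 -0.5 0 1;0 0 -0.5 0 1;0 0 -0.5 0 1;0 0 -0.4 0 1;0 0 -0.3 0 1;0 0 0 0 1;0 0 0 0 1'
```

```text
clock: 17.18
eef_pos: [543.4, -215.6, 137.9]
eef_rot: [-3.141, -0.001, 2.014]
wrist_force: [0.0, -0.3, -3.1]
finger_gap: 62.9
finger_force: 25.0
clock: 18.18
eef_pos: [519.8, 72.3, 137.9]
eef_rot: [-3.141, -0.0, 2.014]
wrist_force: [0.0, -0.8, -2.6]
finger_gap: 63.1
finger_force: 25.0
clock: 19.02
eef_pos: [520.9, 143.1, 50.2]
eef_rot: [-3.141, -0.0, 2.014]
wrist_force: [0.4, -0.2, -2.3]
finger_gap: 63.1
finger_force: 25.0
```

```bash
python3 -m handwheel '0 0 -0.15 0 1;0 0 -0.1 0 1;0 0 -0.04 0 1;0 0 0 0 1;0 0 0 0 1'
python3 -m handwheel '0 0 0 0 0.35;0 0 0 0 0.1;0 0 0 0 0;0 0 0 0 0;0 0 0 0 0;0 0 0.5 0 0;0 0 0.8 0 0;0 0 0.8 0 0;0 0 0.8 0 0;0 0 0.8 0 0;0 0 0.8 0 0;0 0 0.6 0 0'
python3 -m handwheel '-0.2 0.5 0 0 1;-0.2 0.6 0 0 1;-0.2 0.6 0 0 1;-0.2 0.6 0 0 1;-0.2 0.6 0 0 1;-0.2 0.6 0 0 1;-0.2 0.5 0 0 1;-0.2 0.5 0 0 1;0 0.2 0 0 1;0 0 0 0 1;0 0 0 0 1'
python3 - <<'E'
from h import *
p,d,K,T=shot('top','t3.png'); C=cloud(d,K,T); tops(C,46,105,60,(350,700,-500,200))
p,d,K,T=shot('wrist','w4.png'); C=cloud(d,K,T)
print(read_state()['eef_pos']); tops(C,162,180,60)
E
```

```text
clock: 19.43
eef_pos: [521.1, 143.2, 38.9]
eef_rot: [3.141, 0.0, 2.014]
wrist_force: [0.1, -0.5, -1.5]
finger_gap: 63.1
finger_force: 25.0
clock: 20.43
eef_pos: [521.1, 143.2, 245.7]
eef_rot: [3.139, 0.001, 2.014]
wrist_force: [0.6, 0.1, 0.5]
finger_gap: 94.1
finger_force: 0.0
clock: 21.35
eef_pos: [457.2, 330.8, 242.5]
eef_rot: [-3.141, 0.0, 2.014]
wrist_force: [0.8, 0.1, -0.7]
finger_gap: 24.1
finger_force: 0.0
px [350. 182.] h 103.7 rect [ 687.  -186.4] [21.9 75. ] 0.5 circ [ 696.7 -186.3] 37.5
px [296. 213.] h 87.2 rect [587.8  -3.1] [62.1 60.8] 30.7 circ [588.7  -3.9] 42.1
px [273. 224.] h 101.8 rect [554.2  70.7] [51.1 49.5] 88.2 circ [554.4  69.7] 26.6
px [252. 235.] h 89.8 rect [520.2 140.1] [56.1 54.3] 43.0 circ [520.9 140.6] 28.9
[457.41515952 330.22710478 242.61357951]
px [353. 136.] h 172.2 rect [455.7 393.7] [26.5 26.7] 26.4 circ [455.9 393.5] 13.8
```

View pics/w4.png

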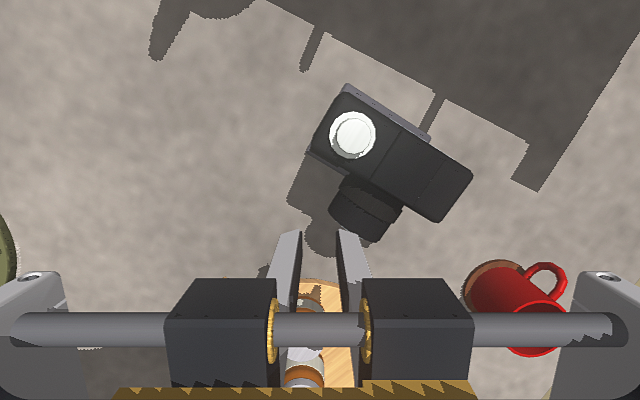

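The shutter button is at (353,136), which is (455.8, 393.6, 172), and it matches the stated size and height. Now I'll hover just above it.

```bash
python3 -m handwheel '-0.04 0.4 0 0 1;0 0.6 -0.2 0 1;0 0.5 -0.4 0 1;0 0.08 -0.5 0 1;0 0 -0.3 0 1;0 0 -0.2 0 1;0 0 0 0 1;0 0 0 0 1;0 0 0 0 1'
```

```text
clock: 22.2
eef_pos: [456.0, 394.0, 180.0]
eef_rot: [3.14, -0.0, 2.013]
wrist_force: [0.4, 0.1, -0.2]
finger_gap: 0.3
finger_force: 0.0
```

```bash
python3 -m handwheel '0 0 -0.1 0 1;0 0 0 0 1;0 0 0 0 1';python3 -m handwheel '0 0 -0.05 0 1;0 0 0 0 1;0 0 0 0 1'
```

```text
clock: 22.45
eef_pos: [455.4, 394.3, 174.9]
eef_rot: [3.141, -0.0, 2.014]
wrist_force: [0.8, 0.7, -0.5]
finger_gap: 0.2
finger_force: 0.0
clock: 22.7
eef_pos: [455.3, 394.3, 172.6]
eef_rot: [-3.141, 0.0, 2.014]
wrist_force: [0.1, -0.1, -1.0]
finger_gap: 0.7
finger_force: 0.0
```

```bash
python3 -m handwheel '0 0 -0.08 0 1;0 0 0 0 1;0 0 0 0 1';python3 -m handwheel '0 0 -0.05 0 1;0 0 0 0 1;0 0 0 0 1'; python3 -m handwheel '0 0 -0.02 0 1;0 0 0 0 1;0 0 0 0 1'
```

```text
clock: 22.95
eef_pos: [455.4, 394.4, 169.4]
eef_rot: [3.142, -0.0, 2.014]
wrist_force: [-0.2, -0.2, 2.1]
finger_gap: 0.2
finger_force: 0.8
clock: 23.2
eef_pos: [455.4, 394.4, 167.5]
eef_rot: [3.141, -0.0, 2.014]
wrist_force: [0.1, 0.6, 2.7]
finger_gap: 0.3
finger_force: 1.2
clock: 23.45
eef_pos: [455.4, 394.4, 166.7]
eef_rot: [3.141, -0.0, 2.014]
wrist_force: [0.6, 0.4, 3.3]
finger_gap: 0.5
finger_force: 1.3
```

```bash
python3 -m handwheel '0 0 -0.015 0 1;0 0 0 0 1;0 0 0 0 1'
```

```text
clock: 23.7
eef_pos: [455.5, 394.4, 166.3]
eef_rot: [3.141, -0.0, 2.014]
wrist_force: [-0.3, -0.1, 4.9]
finger_gap: 0.5
finger_force: 2.3
```

The force is 4.9 N, between 3 and 8, so the button is on the halfway stop. I'll hold there for about a second, press fully, then let it up.

```bash
python3 -m handwheel '0 0 0 0 1;0 0 0 0 1;0 0 0 0 1;0 0 0 0 1;0 0 0 0 1;0 0 0 0 1;0 0 0 0 1;0 0 0 0 1;0 0 0 0 1;0 0 0 0 1;0 0 0 0 1'
python3 -m handwheel '0 0 -0.08 0 1;0 0 -0.08 0 1;0 0 0 0 1;0 0 0 0 1'
```

```text
clock: 24.62
eef_pos: [455.4, 394.4, 166.3]
eef_rot: [3.141, -0.0, 2.014]
wrist_force: [-0.2, -0.3, 4.9]
finger_gap: 0.6
finger_force: 2.6
clock: 24.95
eef_pos: [455.5, 394.5, 161.0]
eef_rot: [3.14, -0.0, 2.014]
wrist_force: [-2.8, -2.5, 14.7]
finger_gap: 0.2
finger_force: 7.2
```

```bash
python3 -m handwheel '0 0 0.2 0 1;0 0 0.5 0 1;0 0 0.8 0 1;0 0 0.7 0 1;0 -0.4 0 1 0;0 -0.5 0 1 0;0 -0.6 0 1 0;0 -0.6 0 1 0;-0.1 -0.6 0 1 0;-0.2 -0.6 0 1 0;-0.2 -0.6 0 1 0;-0.2 -0.6 0 1 0'
python3 -m handwheel '-0.2 -0.6 0 1 0;-0.2 -0.6 0 1 0;-0.15 -0.6 0 1 0;0 -0.4 0 1 0;0 0 0 1 0;0 0 0 0 0;0 0 0 0 0'
python3 - <<'E'
from h import *
p,d,K,T=shot('wrist','w5.png'); C=cloud(d,K,T)
print(read_state()['eef_pos'],T.round(2).tolist()); tops(C,100,118,20,(380,430,100,160));tops(C,46,105,200,(430,700,-60,200))
p,d,K,T=shot('top'); C=cloud(d,K,T); print('top');tops(C,46,105,60,(430,700,-60,200))
E
```

```text
clock: 25.95
eef_pos: [426.6, 213.1, 247.0]
eef_rot: [-3.141, -0.001, 2.717]
wrist_force: [0.9, -0.4, -0.1]
finger_gap: 50.6
finger_force: 0.0
clock: 26.53
eef_pos: [405.2, 126.3, 247.4]
eef_rot: [-3.141, -0.001, -3.138]
wrist_force: [0.6, 0.0, 0.6]
finger_gap: 93.4
finger_force: 0.0
[405.27244252 126.56328338 247.40066083] [[-0.0, 0.97, 0.26, 328.87], [1.0, 0.0, 0.0, 125.22], [-0.0, 0.26, -0.97, 426.86], [0.0, 0.0, 0.0, 1.0]]
px [320. 190.] h 111.2 rect [406.  126.5] [19.  18.5] 0.5 circ [406.1 126.9] 9.8
px [331. 272.] h 87.3 rect [520.7 140.6] [57.5 56.4] 77.0 circ [520.7 140.3] 29.0
px [264. 294.] h 99.1 rect [540.7  69.6] [26.8 51.9] 0.3 circ [551.3  69.6] 26.1
top
px [296. 213.] h 87.6 rect [587.7  -3.2] [62.2 61.6] 30.1 circ [589.  -3.] 40.8
px [273. 224.] h 102.5 rect [554.2  71. ] [49.8 51.4] 1.2 circ [554.2  69.6] 27.0
px [252. 235.] h 90.1 rect [520.3 140.3] [55.6 54.1] 44.2 circ [520.8 140.7] 28.7
```

View pics/w5.png

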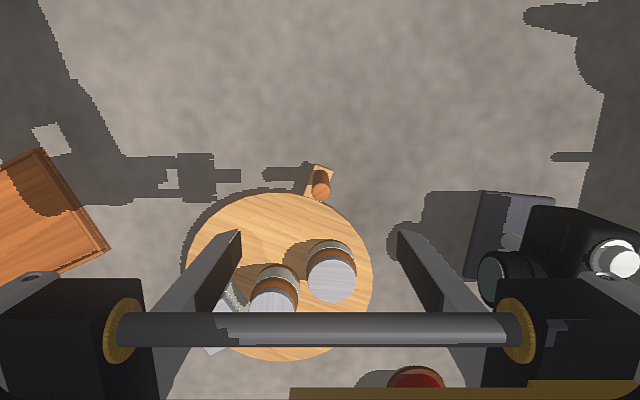

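The handle top at (320,190) is at (406, 126.7), 159.6 mm from the platter centre, as it should be. I'll lower and pinch it.

```bash
python3 -m handwheel '0.02 0 -0.6 0 0.3;0 0 -0.8 0 0.3;0 0 -0.8 0 0.3;0 0 -0.8 0 0.3;0 0 -0.7 0 0.3;0 0 -0.5 0 0.3;0 0 -0.3 0 0.3;0 0 0 0 0.3' 12
python3 -m handwheel '0 0 0 0 1;0 0 0 0 1;0 0 0 0 1;0 0 0 0 1;0 0 0 0 1;0 0 0 0 1' 12
python3 - <<'E'
import numpy as np
c=np.array([555.4,70.6]);r=159.7
a=np.radians(159.4+np.array([0,2,5,9,13,17,21,25,29,33,37,39,40.1]))
P=c+r*np.c_[np.cos(a),np.sin(a)]; print(np.diff(P,axis=0)/40, P[-1])
E
```

```text
clock: 27.3
eef_pos: [404.7, 126.4, 65.2]
eef_rot: [-3.141, -0.004, -3.136]
wrist_force: [-0.6, -0.3, -0.5]
finger_gap: 65.6
finger_force: 0.0
clock: 27.8
eef_pos: [406.3, 126.4, 68.0]
eef_rot: [3.141, 0.001, -3.135]
wrist_force: [0.2, -0.4, -0.3]
finger_gap: 29.0
finger_force: 0.0
[[-0.04674768 -0.13128274]
 [-0.06146117 -0.19978266]
 [-0.06552764 -0.27085878]
 [-0.04647386 -0.27476996]
 [-0.02719367 -0.27734249]
 [-0.00778099 -0.27856383]
 [ 0.01166959 -0.27842804]
 [ 0.03106332 -0.27693577]
 [ 0.05030572 -0.2740943 ]
 [ 0.06930303 -0.26991747]
 [ 0.04167357 -0.13298051]
 [ 0.02489132 -0.07249511]] [404.86015387  17.29104458]
```

```bash
python3 -m handwheel '0 0 0 0 1;0 0 0 0 1;0 0 0 0 1;0 0 0 0 1' 12
python3 -m handwheel '-0.05 -0.13 0 0 1;-0.06 -0.2 0 0 1;-0.07 -0.27 0 0 1;-0.05 -0.27 0 0 1;-0.03 -0.28 0 0 1;-0.01 -0.28 0 0 1;0.01 -0.28 0 0 1;0.03 -0.28 0 0 1;0.05 -0.27 0 0 1;0.07 -0.27 0 0 1;0.04 -0.13 0 0 1;0.03 -0.08 0 0 1' 12
python3 -m handwheel '0 0 0 0 1;0 0 0 0 1;0 0 0 0 1'
```

```text
clock: 28.13
eef_pos: [406.2, 126.4, 67.8]
eef_rot: [3.141, 0.0, -3.135]
wrist_force: [-1.5, 0.6, 3.8]
finger_gap: 19.9
finger_force: 12.0
clock: 29.13
eef_pos: [404.6, 16.1, 67.7]
eef_rot: [-3.142, 0.0, -3.135]
wrist_force: [-1.1, 2.3, 4.2]
finger_gap: 19.9
finger_force: 12.0
clock: 29.38
eef_pos: [404.4, 17.0, 67.7]
eef_rot: [-3.141, -0.0, -3.134]
wrist_force: [-2.2, -0.4, 5.8]
finger_gap: 19.9
finger_force: 12.0
```

```bash
python3 -m handwheel '0 0 0 0 0.6;0 0 0 0 0.3;0 0 0 0 0.3;0 0 0 0 0.3;0 0 0.5 0 0.3;0 0 0.8 0 0.3;0 0 0.8 0 0.3;0 0 0.8 0 0.3;0 0 0.8 0 0.3;0 0 0.6 0 0.3;0 0 0 0 0.3;0 0 0 0 0.3'
python3 - <<'E'
from h import *
p,d,K,T=shot('wrist'); C=cloud(d,K,T); tops(C,100,118,20,(380,430,-20,60))
p,d,K,T=shot('top','t4.png'); C=cloud(d,K,T); print('top');tops(C,46,105,60,(430,700,-60,200)); tops(C,100,118,10,(380,430,-20,60))
E
```

```text
clock: 30.38
eef_pos: [404.8, 16.8, 240.2]
eef_rot: [-3.142, 0.002, -3.135]
wrist_force: [-1.1, -0.7, -0.1]
finger_gap: 65.7
finger_force: 0.0
px [320. 191.] h 111.1 rect [404.8  16.7] [18.7 18.7] 64.2 circ [405.   16.7] 9.9
top
px [284. 201.] h 87.6 rect [628.   34.8] [61.8 62.3] 71.0 circ [626.9  34.1] 41.6
px [274. 224.] h 102.1 rect [555.5  69.3] [52.3 48.3] 1.1 circ [555.1  69.5] 26.6
px [265. 242.] h 91.5 rect [494.2 100.8] [31.6 54.7] 3.6 circ [488.4 100. ] 28.0
```

View pics/t4.png

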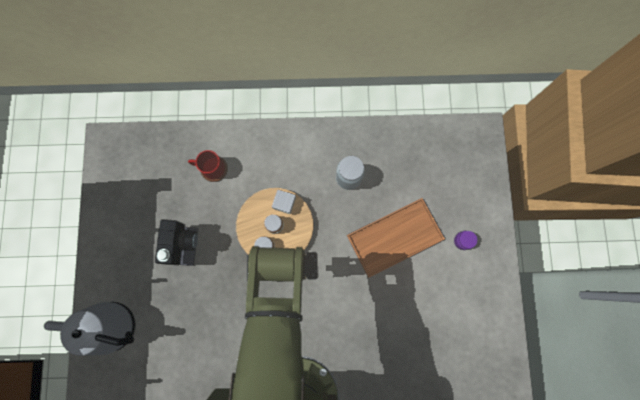

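The handle moved from 159.4° to 199.7°, which is the second click. All three goods still stand on the platter: tin (284,201), tall jar (274,224), short jar (265,242). Now the second picture.

```bash
python3 -m handwheel '0.08 0.3 0 -1 1;0.08 0.6 0 -1 1;0.08 0.6 0 -1 1;0.08 0.6 0 -1 1;0.08 0.6 0 -1 1;0.08 0.6 0 0 1;0.08 0.6 0 0 1;0.08 0.6 0 0 1;0.08 0.6 0 0 1;0.08 0.6 0 0 1;0.08 0.6 0 0 1;0.08 0.6 0 0 1' 12
python3 -m handwheel '0.08 0.6 0 0 1;0.08 0.6 0 0 1;0.08 0.6 0 0 1;0.07 0.6 0 0 1;0 0.15 -0.4 0 1;0 0 -0.5 0 1;0 0 -0.3 0 1;0 0 -0.2 0 1;0 0 0 0 1;0 0 0 0 1;0 0 0 0 1'
```

```text
clock: 31.48
eef_pos: [442.5, 293.8, 238.0]
eef_rot: [-3.139, -0.001, 2.712]
wrist_force: [0.1, -0.8, 0.6]
finger_gap: 1.0
finger_force: 0.0
clock: 32.4
eef_pos: [455.7, 394.8, 184.7]
eef_rot: [3.14, 0.001, 2.712]
wrist_force: [0.5, -0.7, -0.5]
finger_gap: 0.5
finger_force: 0.0
```

```bash
python3 -m handwheel '0 0 -0.25 0 1;0 0 -0.1 0 1;0 0 -0.05 0 1;0 0 0 0 1;0 0 0 0 1';python3 -m handwheel '0 0 -0.05 0 1;0 0 0 0 1;0 0 0 0 1'
```

```text
clock: 32.82
eef_pos: [455.4, 394.7, 167.9]
eef_rot: [-3.141, 0.0, 2.712]
wrist_force: [0.1, -0.8, 2.6]
finger_gap: 0.1
finger_force: 1.1
clock: 33.07
eef_pos: [455.5, 394.8, 166.3]
eef_rot: [3.141, 0.0, 2.712]
wrist_force: [-0.9, -2.0, 5.1]
finger_gap: 0.3
finger_force: 2.8
```

```bash
python3 -m handwheel '0 0 0 0 1;0 0 0 0 1;0 0 0 0 1;0 0 0 0 1;0 0 0 0 1;0 0 0 0 1;0 0 0 0 1;0 0 0 0 1;0 0 0 0 1;0 0 0 0 1;0 0 0 0 1'
python3 -m handwheel '0 0 -0.08 0 1;0 0 -0.08 0 1;0 0 0 0 1;0 0 0 0 1'
python3 -m handwheel '0 0 0.2 0 1;0 0 0.4 0 1;0 0 0.8 0 1;0 0 0.6 0 1;0.1 -0.5 0 0 0;0.1 -0.6 0 0 0;0.1 -0.6 0 0 0;0.1 -0.6 0 0 0;0.1 -0.6 0 0 0;0.1 -0.6 0 0 0;0.1 -0.6 0 0 0;0 0 0 0 0'
python3 - <<'E'
from h import *
p,d,K,T=shot('wrist','w6.png'); C=cloud(d,K,T);tops(C,46,105,150,(430,700,-60,200))
print(read_state()['eef_pos'])
p,d,K,T=shot('top','t5.png'); C=cloud(d,K,T); print('top');tops(C,46,105,60,(430,700,-60,200));tops(C,100,118,10,(380,430,-20,60))
E
```

```text
clock: 33.98
eef_pos: [455.5, 394.7, 166.2]
eef_rot: [3.141, 0.0, 2.712]
wrist_force: [-1.5, -2.4, 6.0]
finger_gap: 0.3
finger_force: 3.0
clock: 34.32
eef_pos: [455.6, 394.8, 160.9]
eef_rot: [3.14, 0.001, 2.712]
wrist_force: [-4.9, -5.3, 15.3]
finger_gap: 0.4
finger_force: 7.6
clock: 35.32
eef_pos: [483.9, 227.8, 239.3]
eef_rot: [-3.141, 0.0, 2.71]
wrist_force: [1.0, 0.1, -0.9]
finger_gap: 49.9
finger_force: 0.0
px [221. 226.] h 87.4 rect [483.5 101.7] [56.7 57.1] 22.9 circ [483.8 101.5] 29.3
px [222. 270.] h 97.8 rect [538.9  83.7] [ 7.6 12.7] 69.8 circ [538.4  82.4] 6.7
px [251. 359.] h 83.8 rect [647.2  51.8] [18.3 35.9] 68.1 circ [647.7  52.5] 19.0
[483.67748281 229.39357433 239.33765896]
top
px [284. 201.] h 87.5 rect [627.8  35.3] [62.3 61.7] 70.1 circ [626.9  35.5] 41.7
px [274. 224.] h 102.2 rect [555.5  69.5] [52.5 48.7] 0.1 circ [555.2  69.1] 26.5
px [264. 246.] h 90.6 rect [482.3 100.3] [55.  54.6] 88.7 circ [483.6 101.4] 28.7
px [289. 269.] h 114.0 rect [406.2  16.5] [15.8 15.6] 89.0 circ [405.2  17.5] 9.5
```

Both pictures are taken: in each, about 5 N held for about 1 s, then about 15 N at the bottom. The turntable is still at the second click. I'm bringing the goods back, starting with the short jar at (483.7,101.6).

```bash
python3 -m handwheel '0 -0.6 0 0 0;0 -0.6 0 0 0;0 -0.6 0 0 0;0 -0.6 0 0 0;0 -0.5 -0.2 0 0;0 -0.3 -0.6 0 0;0 0 -0.8 0 0;0 0 -0.8 0 0;0 0 -0.8 0 0;0 0 -0.8 0 0;0 0 -0.5 0 0;0 0 -0.3 0 0' 25
python3 -m handwheel '0 0 -0.15 0 0;0 0 0 0 0;0 0 0 0 0;0 0 0 0 1;0 0 0 0 1;0 0 0 0 1;0 0 0 0 1;0 0 0 0 1;0 0 0 0 1;0 0 0 0 1' 25
```

```text
clock: 36.42
eef_pos: [482.1, 103.6, 44.5]
eef_rot: [-3.14, -0.003, 2.713]
wrist_force: [-0.8, -0.5, -0.7]
finger_gap: 93.9
finger_force: 0.0
clock: 37.25
eef_pos: [483.5, 102.8, 41.5]
eef_rot: [3.141, 0.0, 2.712]
wrist_force: [-0.6, 0.9, 3.7]
finger_gap: 63.2
finger_force: 25.0
```

```bash
python3 -m handwheel '0 0 0.4 0 1;0 0 0.8 0 1;0 0 0.8 0 1;0 -0.3 0.5 0 1;0 -0.55 0 0 1;0 -0.6 0 -1 1;0 -0.6 0 -1 1;0 -0.6 0 -1 1;0.1 -0.6 0 -1 1;0.1 -0.6 0 -1 1;0.1 -0.6 0 -1 1;0.1 -0.6 0 -1 1'
python3 -m handwheel '0.1 -0.6 0 -1 1;0.1 -0.6 0 0 1;0.1 -0.6 0 0 1;0.1 -0.6 0 0 1;0.1 -0.6 0 0 1;0.1 -0.6 0 0 1;0.1 -0.6 0 0 1;0.1 -0.6 0 0 1;0.1 -0.6 0 0 1;0.1 -0.6 0 0 1;0.1 -0.6 0 0 1;0.09 -0.6 0 0 1'
python3 -m handwheel '0 -0.6 0 0 1;0 0 -0.6 0 1;0 0 -0.7 0 1;0 0 -0.6 0 1;0 0 -0.4 0 1;0 0 -0.2 0 1;0 0 -0.1 0 1;0 0 0 0 1;0 0 0 0 1'
```

```text
clock: 38.25
eef_pos: [499.1, -100.5, 140.9]
eef_rot: [-3.141, -0.001, 2.097]
wrist_force: [-0.8, -0.7, -2.5]
finger_gap: 63.1
finger_force: 25.0
clock: 39.25
eef_pos: [546.8, -388.3, 140.5]
eef_rot: [-3.141, -0.001, 2.014]
wrist_force: [0.4, 0.3, -1.7]
finger_gap: 63.0
finger_force: 25.0
clock: 40.0
eef_pos: [547.3, -411.5, 38.3]
eef_rot: [3.141, 0.001, 2.014]
wrist_force: [-0.0, -0.5, -1.9]
finger_gap: 63.2
finger_force: 25.0
```

```bash
python3 -m handwheel '-0.1 0 -0.2 0 1;0 0 -0.2 0 1;0 0 -0.07 0 1;0 0 -0.03 0 1;0 0 -0.02 0 1;0 0 0 0 1;0 0 0 0 1'
python3 -m handwheel '0 0 0 0 0.35;0 0 0 0 0.1;0 0 0 0 0;0 0 0 0 0;0 0 0 0 0;0 0 0.5 0 0;0 0 0.8 0 0;0 0 0.8 0 0;0 0 0.8 0 0;0 0 0.8 0 0;0 0 0 0 0;0 0 0 0 0'
python3 - <<'E'
from h import *
p,d,K,T=shot('wrist','w7.png'); C=cloud(d,K,T);tops(C,46,105,150,(380,600,-500,-100))
p,d,K,T=shot('top','t6.png'); C=cloud(d,K,T); print('top');tops(C,46,105,60,(430,700,-60,200));tops(C,100,118,10,(380,430,-20,60))
E
```

```text
clock: 40.58
eef_pos: [543.0, -411.4, 17.4]
eef_rot: [-3.142, 0.001, 2.014]
wrist_force: [-3.5, 1.4, 7.8]
finger_gap: 63.2
finger_force: 25.0
clock: 41.58
eef_pos: [543.5, -411.7, 166.4]
eef_rot: [3.14, 0.003, 2.014]
wrist_force: [0.1, 0.2, -1.3]
finger_gap: 93.9
finger_force: 0.0
px [318. 196.] h 63.3 rect [ 542.3 -413.1] [57.3 56.7] 70.0 circ [ 542.5 -413.1] 28.9
top
px [284. 201.] h 87.5 rect [627.7  35.3] [61.6 62. ] 71.1 circ [626.4  36.3] 42.0
px [274. 224.] h 102.5 rect [554.3  69.4] [50.9 50.9] 66.0 circ [555.1  68.8] 26.7
px [289. 269.] h 113.2 rect [405.4  17. ] [18.  15.2] 43.7 circ [405.   17.3] 9.7
```

View pics/w7.png

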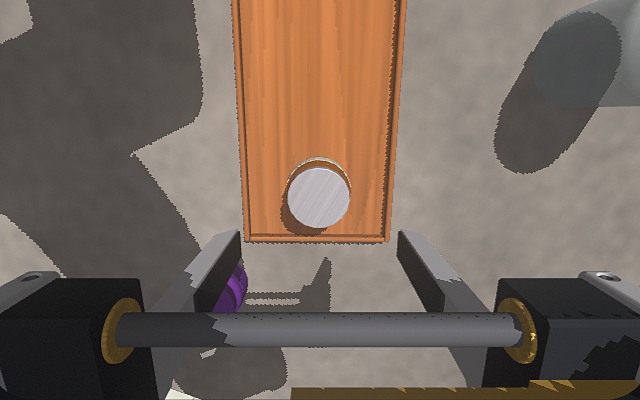

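The short jar stands in the tray at (318,196). Next is the tall jar at (555,69.5).

```bash
python3 -m handwheel '0.03 0.4 0 0 0;0.03 0.6 0 0 0;0.03 0.6 0 0 0;0.03 0.6 0 0 0;0.03 0.6 0 1 0;0.03 0.6 0 1 0;0.03 0.6 0 1 0;0.03 0.6 0 1 0;0.03 0.6 0 1 0;0.02 0.6 0 1 0;0 0.6 0 1 0;0 0.6 0 1 0'
python3 -m handwheel '0 0.6 0 0 0;0 0.6 0 0 0;0 0.6 0 0 0;0 0.6 0 0 0;0 0.6 0 0 0;0 0.6 0 0 0;0 0.6 0 0 0;0 0.6 0 0 0;0 0.23 0 0 0;0 0 -0.3 0 0;0 0 -0.5 0 0;0 0 0 0 0'
python3 -m handwheel '0 0 0 0 0'
```

```text
clock: 42.68
eef_pos: [553.9, -129.9, 162.8]
eef_rot: [-3.141, -0.003, 2.716]
wrist_force: [0.7, 0.4, -0.3]
finger_gap: 93.8
finger_force: 0.0
clock: 43.68
eef_pos: [552.7, 69.6, 128.3]
eef_rot: [-3.138, -0.006, 2.712]
wrist_force: [-0.9, -0.7, -0.7]
finger_gap: 94.0
finger_force: 0.0
clock: 43.77
eef_pos: [553.9, 69.5, 131.3]
eef_rot: [-3.14, -0.003, 2.712]
wrist_force: [0.4, -0.1, 0.7]
finger_gap: 94.4
finger_force: 0.0
```

```bash
python3 -m handwheel '0 0 -0.6 0 0;0 0 -0.7 0 0;0 0 -0.5 0 0;0 0 -0.3 0 0;0 0 -0.15 0 0;0 0 0 0 0;0 0 0 0 1;0 0 0 0 1;0 0 0 0 1;0 0 0 0 1;0 0 0 0 1;0 0 0 0 1' 25
python3 -m handwheel '0 0 0 0 1;0 0 0 0 1' 25
```

```text
clock: 44.77
eef_pos: [554.8, 70.0, 42.8]
eef_rot: [3.141, 0.001, 2.712]
wrist_force: [-1.5, -0.1, 3.0]
finger_gap: 59.2
finger_force: 25.0
clock: 44.93
eef_pos: [554.7, 70.0, 42.8]
eef_rot: [3.141, 0.0, 2.712]
wrist_force: [-2.1, -0.1, 4.6]
finger_gap: 59.2
finger_force: 25.0
```

```bash
python3 -m handwheel '0 0 0.4 0 1;0 0 0.8 0 1;0 0 0.8 0 1;0 -0.3 0.5 0 1;0 -0.5 0 0 1;-0.1 -0.6 0 -1 1;-0.1 -0.6 0 -1 1;-0.1 -0.6 0 -1 1;-0.1 -0.6 0 -1 1;-0.1 -0.6 0 -1 1;-0.1 -0.6 0 -1 1;-0.1 -0.6 0 -1 1'
python3 -m handwheel '-0.1 -0.6 0 -1 1;-0.1 -0.6 0 0 1;-0.1 -0.6 0 0 1;-0.1 -0.6 0 0 1;-0.1 -0.6 0 0 1;-0.09 -0.6 0 0 1;0 -0.6 0 0 1;0 -0.6 0 0 1;0 -0.35 0 0 1;0 0 -0.6 0 1;0 0 -0.7 0 1;0 0 0 0 1'
python3 -m handwheel '0 0 -0.6 0 1;0 0 -0.4 0 1;0 0 -0.3 0 1;0 0 -0.2 0 1;0 0 0 0 1;0 0 0 0 1'
```

```text
clock: 45.93
eef_pos: [525.9, -131.1, 142.1]
eef_rot: [-3.141, -0.001, 2.097]
wrist_force: [1.3, -0.6, -2.0]
finger_gap: 59.4
finger_force: 25.0
clock: 46.93
eef_pos: [500.8, -334.5, 85.1]
eef_rot: [-3.138, -0.007, 2.014]
wrist_force: [-0.2, 0.4, -3.4]
finger_gap: 59.6
finger_force: 25.0
clock: 47.43
eef_pos: [503.2, -336.1, 31.1]
eef_rot: [3.141, 0.0, 2.014]
wrist_force: [-0.0, -0.5, -1.5]
finger_gap: 59.4
finger_force: 25.0
```

```bash
python3 -m handwheel '0 0 -0.15 0 1;0 0 -0.1 0 1;0 0 -0.05 0 1;0 0 -0.02 0 1;0 0 0 0 1;0 0 0 0 1'
python3 -m handwheel '0 0 0 0 0.35;0 0 0 0 0.1;0 0 0 0 0;0 0 0 0 0;0 0 0 0 0;0 0 0.5 0 0;0 0 0.8 0 0;0 0 0.8 0 0;0 0 0.8 0 0;0 0 0.8 0 0;0 0 0 0 0;0 0 0 0 0'
python3 - <<'E'
from h import *
p,d,K,T=shot('wrist','w8.png'); C=cloud(d,K,T);tops(C,46,105,150,(380,600,-500,-100))
p,d,K,T=shot('top','t7.png'); C=cloud(d,K,T); print('top');tops(C,46,105,60,(430,700,-60,200));tops(C,100,118,10,(380,430,-20,60))
E
```

```text
clock: 47.93
eef_pos: [503.1, -336.2, 18.8]
eef_rot: [3.141, 0.001, 2.014]
wrist_force: [-4.0, 3.2, 8.9]
finger_gap: 59.3
finger_force: 25.0
clock: 48.93
eef_pos: [503.5, -336.4, 167.2]
eef_rot: [3.14, 0.003, 2.014]
wrist_force: [0.4, 0.8, -0.0]
finger_gap: 93.8
finger_force: 0.0
px [318. 197.] h 75.3 rect [ 503.  -337.7] [52.3 53.1] 23.6 circ [ 502.6 -338. ] 27.0
px [322. 277.] h 63.3 rect [ 542.3 -412.9] [56.7 57.3] 18.6 circ [ 542.3 -413. ] 29.1
top
px [274. 200.] h 86.9 rect [631.3  67.3] [61.9 61.2] 72.5 circ [630.7  67.2] 42.3
px [289. 269.] h 114.1 rect [406.1  16.3] [16.1 15.6] 88.3 circ [405.2  17.2] 9.7
```

The tin has been knocked aside, to about (631,67). I'll go there and look again from near before grasping.

```bash
python3 -m handwheel '0.1 0.4 0.3 0 0;0.2 0.6 0.3 0 0;0.2 0.6 0.2 0 0;0.2 0.6 0 1 0;0.2 0.6 0 1 0;0.2 0.6 0 1 0;0.2 0.6 0 1 0;0.2 0.6 0 1 0;0.2 0.6 0 1 0;0.2 0.6 0 1 0;0.2 0.6 0 1 0;0.2 0.6 0 1 0'
python3 -m handwheel '0.2 0.6 0 0 0;0.2 0.6 0 0 0;0.2 0.6 0 0 0;0.2 0.6 0 0 0;0.1 0.6 0 0 0;0 0.1 0 0 0;0 0 0 0 0;0 0 0 0 0'
python3 - <<'E'
from h import *
print(read_state()['eef_pos'],read_state()['eef_rot'])
p,d,K,T=shot('wrist','w9.png'); C=cloud(d,K,T);tops(C,46,105,150,(430,700,-60,200))
E
```

```text
clock: 50.03
eef_pos: [594.7, -54.8, 195.8]
eef_rot: [-3.141, -0.003, 2.804]
wrist_force: [0.1, -0.4, 0.9]
finger_gap: 94.0
finger_force: 0.0
clock: 50.7
eef_pos: [630.6, 67.4, 196.4]
eef_rot: [-3.141, -0.002, 2.8]
wrist_force: [-0.6, -0.1, 0.4]
finger_gap: 94.1
finger_force: 0.0
[630.56385663  67.44212455 196.43200745] [-3.14063900e+00 -1.67770863e-03  2.79967527e+00]
px [320. 194.] h 83.8 rect [631.7  66.7] [61.4 62.4] 71.8 circ [631.6  67. ] 42.6
```

View pics/w9.png

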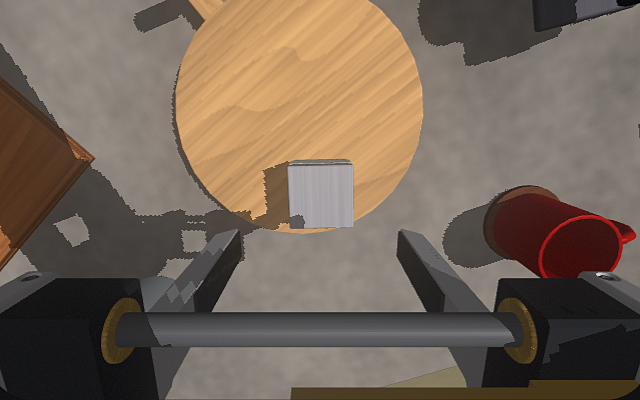

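The tin stands upright at (320,194), which is (631.6, 66.9), with nothing near it. Grasping it now.

```bash
python3 -m handwheel '0.03 0 -0.5 0.28 0;0 0 -0.8 0 0;0 0 -0.8 0 0;0 0 -0.8 0 0;0 0 -0.5 0 0;0 0 -0.3 0 0;0 0 -0.2 0 0;0 0 -0.06 0 0;0 0 0 0 0;0 0 0 0 0' 25
python3 -m handwheel '0 0 0 0 1;0 0 0 0 1;0 0 0 0 1;0 0 0 0 1;0 0 0 0 1;0 0 0 0 1;0 0 0 0 1;0 0 0 0 1'
```

```text
clock: 51.58
eef_pos: [632.8, 67.8, 40.6]
eef_rot: [3.141, 0.002, 2.824]
wrist_force: [-0.4, -0.4, -0.7]
finger_gap: 93.9
finger_force: 0.0
clock: 52.25
eef_pos: [632.2, 68.0, 39.4]
eef_rot: [3.142, 0.0, 2.824]
wrist_force: [-0.0, -0.3, 1.5]
finger_gap: 59.8
finger_force: 25.0
```

```bash
python3 -m handwheel '0 0 0.4 0 1;0 0 0.8 0 1;0 0 0.8 0 1;-0.1 -0.2 0.3 0 1;-0.2 -0.4 0 0 1;-0.3 -0.55 0 -1 1;-0.3 -0.55 0 -1 1;-0.3 -0.55 0 -1 1;-0.3 -0.55 0 -1 1;-0.3 -0.55 0 -1 1;-0.3 -0.55 0 -1 1;-0.3 -0.55 0 -1 1'
python3 -m handwheel '-0.3 -0.55 0 -1 1;-0.3 -0.55 0 -1 1;-0.3 -0.55 0 -0.3 1;-0.3 -0.55 0 0 1;-0.3 -0.55 0 0 1;-0.27 -0.55 0 0 1;0 -0.26 0 0 1;0 0 -0.5 0 1;0 0 -0.6 0 1;0 0 -0.5 0 1;0 0 -0.4 0 1;0 0 0 0 1'
python3 -m handwheel '0 0 -0.1 0 1;0 0 0 0 1;0 0 0 0 1'
```

```text
clock: 53.25
eef_pos: [534.8, -111.3, 130.4]
eef_rot: [-3.141, -0.001, 2.209]
wrist_force: [-0.2, 0.2, -1.0]
finger_gap: 59.7
finger_force: 25.0
clock: 54.25
eef_pos: [463.8, -251.3, 47.7]
eef_rot: [-3.139, -0.005, 2.012]
wrist_force: [0.2, 0.9, -2.1]
finger_gap: 60.0
finger_force: 25.0
clock: 54.5
eef_pos: [465.8, -252.6, 48.0]
eef_rot: [3.141, 0.001, 2.012]
wrist_force: [0.2, 0.7, -1.7]
finger_gap: 60.0
finger_force: 25.0
```

```bash
python3 -m handwheel '0 0 -0.3 0 1;0 0 -0.25 0 1;0 0 -0.15 0 1;0 0 -0.08 0 1;0 0 -0.03 0 1;0 0 -0.01 0 1;0 0 0 0 1;0 0 0 0 1'
python3 -m handwheel '0 0 0 0 0.35;0 0 0 0 0.1;0 0 0 0 0;0 0 0 0 0;0 0 0 0 0;0 0 0.5 0 0;0 0 0.8 0 0;0 0 0.8 0 0;0 0 0.8 0 0;0 0 0.8 0 0;0 0 0.5 0 0;0 0 0 0 0'
python3 -m handwheel '-0.2 -0.5 0 0 0;-0.2 -0.5 0 0 0;-0.2 -0.5 0 0 0;0 -0.5 0 0 0;0 0 0 0 0;0 0 0 0 0'
python3 - <<'E'
from h import *
p,d,K,T=shot('wrist','w10.png'); C=cloud(d,K,T);tops(C,46,105,150,(380,600,-500,-100))
p,d,K,T=shot('top','t8.png'); C=cloud(d,K,T); print('top');tops(C,46,140,60,(350,800,-500,300));tops(C,100,118,10,(380,430,-20,60))
p,d,K,T=shot('side','s8.png')
z=np.load('top0.npz'); print('before');tops(cloud(z['d'],z['K'],z['T']),46,140,60,(350,800,-500,300))
E
```

```text
clock: 55.17
eef_pos: [465.2, -252.5, 15.0]
eef_rot: [-3.141, -0.0, 2.012]
wrist_force: [-5.7, 3.1, 12.6]
finger_gap: 59.9
finger_force: 25.0
clock: 56.17
eef_pos: [466.7, -253.3, 187.0]
eef_rot: [3.138, 0.006, 2.012]
wrist_force: [0.5, -0.4, 0.4]
finger_gap: 94.0
finger_force: 0.0
clock: 56.67
eef_pos: [441.0, -332.7, 181.4]
eef_rot: [-3.141, -0.001, 2.011]
wrist_force: [0.4, 0.5, -0.5]
finger_gap: 94.0
finger_force: 0.0
px [379. 127.] h 59.9 rect [ 464.5 -253.4] [62.3 61.7] 25.2 circ [ 464.2 -253.3] 42.4
px [373. 223.] h 75.3 rect [ 501.3 -337.9] [50.8 53.1] 5.1 circ [ 502.4 -337.9] 26.9
px [373. 292.] h 63.3 rect [ 538.7 -406.5] [57.  43.1] 27.9 circ [ 541.9 -412.9] 28.9
top
px [215. 167.] h 95.7 rect [758.5 265.2] [44.  77.6] 72.6 circ [763.3 280.7] 39.0
px [350. 171.] h 134.3 rect [ 720.2 -186.3] [76.1 77.2] 42.9 circ [ 720.6 -187.1] 39.5
px [373. 249.] h 63.5 rect [ 464.8 -252.5] [60.8 61.8] 24.7 circ [ 463.7 -253.7] 41.4
px [289. 269.] h 113.3 rect [404.6  16.4] [15.5 18.4] 89.8 circ [404.7  17.1] 9.4
before
px [215. 167.] h 95.1 rect [757.4 265. ] [40.4 77.5] 68.9 circ [763.  279.6] 38.8
px [350. 171.] h 134.6 rect [ 720.7 -186.7] [75.7 77.8] 43.6 circ [ 721.2 -187.2] 39.7
px [419. 224.] h 67.1 rect [ 543.6 -410.9] [55.1 54.6] 43.2 circ [ 543.3 -409.7] 29.0
px [397. 236.] h 78.6 rect [ 503.7 -336.2] [48.5 49.3] 88.2 circ [ 503.3 -336.5] 26.6
px [372. 248.] h 63.6 rect [ 465.8 -251.4] [61.7 61.6] 31.3 circ [ 465.4 -252. ] 41.9
```

View pics/s8.png

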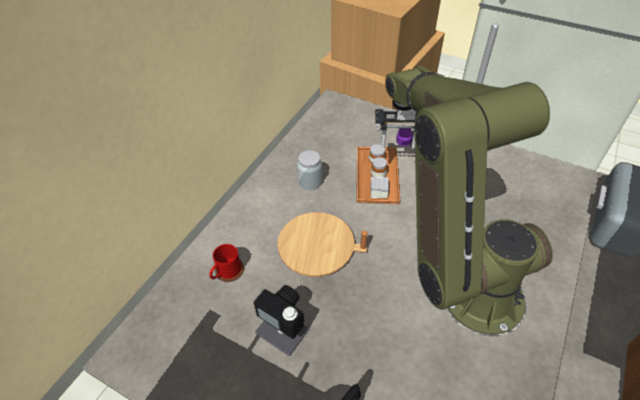

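View pics/w10.png

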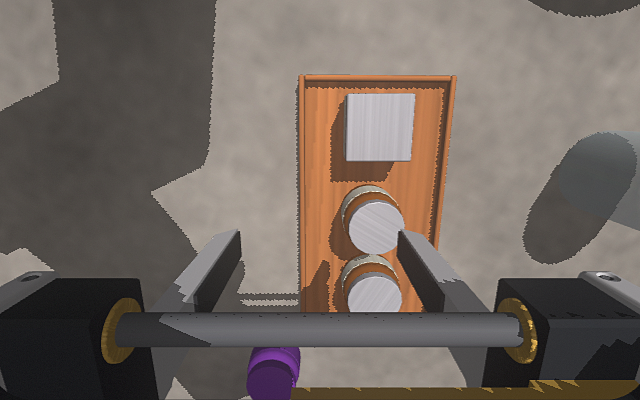

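All three goods stand upright in the tray: tin (379,127), tall jar (373,223), short jar (373,292). The handle is still at the second click, the mug and sugar jar have not moved, and the arm is clear of everything.

```bash
python3 -c "
from cell import sign_off; print(sign_off())"
```

```text
the job is handed in; nothing more can be done
None
```

The job is handed in: both pictures were taken, the turntable is at its second click, all three goods stand upright in the tray again, and the mug and sugar jar were not disturbed.

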